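# Vent the sample chamber: lift the lockout collar and push the valve lever past its gate

### The arm

A 7-joint arm with a two-finger parallel gripper is mounted at the origin on the work surface. World frame = base frame: x ahead of the robot, y to its left, z up, the work surface at z = 0. Lengths are in m, angles in rad, forces in N, time in s.
With the tool pointing down it reaches from about 0.425 to 0.95 m from the base axis. Payload 16.7 kg.
Tool frame: the origin (TCP) lies midway between the tips of the shut fingers; the grasp point (between the pads) lies tcp_to_grasp behind it (tcp_to_grasp is the distance from the TCP to the grasp point, in m); x points along the fingers, y is the direction in which the jaws open and shut, and the axes are right-handed (so a half turn about x gives the same grasp; the last joint's range is limited). The gripper opens to 94 mm and grips with 3 to 60 N. Pads are 16 mm wide; open, the fingers measure 119 mm over their backs; the gripper's body (75 mm by 177 mm) begins 78 mm behind the grasp point.
Start: joints at [-1.315, 0.426, 0.074, 1.606, -0.034, 1.111, -0.067], TCP at [0.266, 0.62, 0.205] pointing down, gripper open.
Joint ranges: [-2.85, 2.85], [-0.5, 2.14], [-1.23, 1.37], [0.21, 2.46], [-1.02, 4.16], [0.16, 2.05], [-2.73, 2.73]. Speed limits (rad/s): [1.89, 1.89, 2.39, 2.39, 3.01, 3.01, 3.01].

### API

Orientations are given as a unit quaternion [x, y, z, w].
In Python, from cell import read_state, get_image, camera_info, finish_job, tcp_to_grasp gives the robot as it stands. The module is installed in compiled form; this text tells all that it offers.
- The arm moves only by the shell command python3 -m inch 'ROWS'. ROWS is JSON, one flat list of numbers, 7 for each row, row after row: the shift along the tool's x, y, z in m, then the turn, a rotation vector about the tool's x, y, z in degrees, then the opening, from 0 (shut) to 1 (fully open). In form: [tx, ty, tz, rx, ry, rz, jaw, tx, ty, tz, rx, ry, rz, jaw, ...]. A call has 1 to 20 rows; each row is the pose to reach, as a shift and turn from the pose commanded when the call began, along the tool's axes at that moment; what a row does not reach only later rows make up. A row lasts 1/12 s, in which the tool goes at most 41.7 mm and 7.16 degrees, less where a joint would pass 70% of its speed; a pose out of reach is approached as far as the arm can. A call with a gripper value outside its range is refused whole. The fingers move at their own pace and stop on an object; the grip force is fixed at half the most. Time passes only in rows, so rows that repeat a pose let the fingers close. It gives the time, the measured TCP pose, the force and the opening at its end, in the units of the state.
- read_state(): the state, without advancing time (a new reading comes with each control period).
- get_image(name): name is "scene" or "top" or "wrist"; returns the picture (480x640x3 uint8, blue, green, red); there is no depth.
- camera_info(name): a dict with "vfov" (degrees; the focal length in pixels is half the picture's height over the tangent of half this angle, whatever the lens; pixels are square), "cx", "cy" (the principal point, pixels), "R" (3x3) and "t" (3): a world point X has camera coordinates R X + t. Camera axes: x right, y down, z forward; pixel columns grow to the right and rows downward; lengths in m; the calibration is good to about 2 mm. A picture is of the moment at which its call begins: read the wrist's pose just before it. camera_info takes no time and is no camera call; for the wrist camera it gives the pose at the moment of the call.
- finish_job(): hands the job in, once; it reports no verdict.
The state is a dict: "time": time; "q": joint angles; "joint_vel": joint speeds; "effort": joint torques, N m; "tool_pos": TCP position; "eef_rot": TCP orientation; "contact_force": force on the tool from outside, world axes, zero at the start; "torque": the same for the moment, N m; "gripper_width": finger opening in m.
Only numpy, scipy, OpenCV 4.12 (cv2) and the standard library are available. Lean on these libraries where they do the work, as an engineer would, in place of code of your own. Each camera call takes 0.05 s, during which the arm holds its last target.

### The job

Vent the sample chamber: on the valve box whose lever has the green knob, lift the black lockout collar on the lever, push the lever past the dark steel gate all the way to the far end of its slot, then let the collar drop fully back down and let go. Leave the orange-knobbed lever and its collar as they are.

Things in the scene. Friction and masses are not known exactly. Their poses are not given: they have to be found in the camera images.
- green_box: White plastic valve box fixed to the bench, 170 (x) x 110 (y) x 75 mm high, turned up to 0.5 rad, green strips on its near face and top far end. A steel lever (10 mm rod, green knob) rises from its slot along x. Origin: centre of the underside; x points to the far (green) end, z up. The lever's hinge lies along y, 10 mm above the origin.
- green_grip (a point): Centre of the round grip flange (36 mm diameter, 16 mm high, grey band) of the black lockout collar sliding on the green-knobbed lever. z: up along the lever; y: hinge axis. Collar down: 113 mm from the hinge. Skirt below: 26 mm diameter, 20 mm high. The 28 mm knob spans 31 to 45 mm above this point (collar down). Gripped along y, the lever pivots between the finger pads as it swings.
- green_lever (a joint): Angle of the green-knobbed lever, rad: 0 upright, -0.36 near end, +0.36 far end (leaning along the box's x). Starts at -0.36 to -0.24; stays where left; about 2 N moves it. Two dark steel gate posts beside the slot's middle (tops 104 mm above the bench, 8 mm thick in x, 13 mm apart) let the rod pass but stop the lowered collar's skirt at about -0.17.
- green_collar (a joint): Lift of the green-knobbed lever's collar along the lever, m: 0 down, 0.022 fully up at its stop. A spring (3 N down, 4.5 N up) pushes it back down when let go. Above about 0.011 it clears the gate posts; 0.014 to 0.018 passes easily.
- orange_grip (a point): Centre of the collar's grip flange on the other valve box, left or right of the first, at least 250 mm away: the same box, lever and collar but with an orange knob and strips. Axes as for the green one. Not to be moved.

How it is judged:
On the way:
1. the collar of the green-knobbed lever is lifted by more than 8 mm while the lever is still before the gate (value of joint green_collar above 0.008 m and value of joint green_lever below -0.04 rad), for 0.1 s.
At the end, for the whole second after the job is handed in: the green-knobbed lever stands at the far end of its slot (angle above 0.26 of 0.36 rad), its collar is back down (lifted by less than 4 mm), and the orange-knobbed lever's collar is within 12 mm of where it started (value of joint green_lever above 0.26 rad and value of joint green_collar below 0.004 m and distance of orange_grip from where it was at the start of the episode below 0.012 m); the robot touches nothing.
It fails at once if the orange-knobbed lever or its collar is moved by more than 12 mm (distance of orange_grip from where it was at the start of the episode above 0.012 m).
It also fails if it takes over 35 s, if anything falls off the work surface, if the arm or the gripper's body presses on something with over 40 N, if the wrist force passes 120 N, or if a joint passes its speed limit or range.

## Working session

There is one attempt and no reset: what is moved stays moved. The work goes in short steps, Python scripts to look and compute and a shell command to move; the robot and the scene stay as the last step left them, time stands still between calls to the robot, and variables do not carry over. Pictures are saved under pics/ and viewed, and the job is handed in when it is done.

```bash
mkdir -p pics; python3 - <<'E'
from cell import *
import cv2
s=read_state(); print(s['time'],s['tool_pos'],s['eef_rot'],s['gripper_width'],tcp_to_grasp if not callable(tcp_to_grasp) else tcp_to_grasp())
for n in('scene','top'):
    c=camera_info(n); print(n,c)
    cv2.imwrite(f'pics/{n}0.png',get_image(n))
E
```

```text
0.0 [0.26567988 0.62004181 0.2047674 ] [ 0.14170727  0.69273287 -0.14258586  0.69261063] 0.09394799808571369 0.0188
scene {'vfov': 47.34303546492989, 'cx': 316.2744783258262, 'cy': 238.0473983247587, 'R': array([[-0.76693135,  0.64161001, -0.012365  ],
       [ 0.4559293 ,  0.53122094, -0.71409578],
       [-0.45160246, -0.55330001, -0.6999388 ]]), 't': array([ 0.39934637, -0.19371096,  1.15290666])}
top {'vfov': 57.82096665615308, 'cx': 327.114704426543, 'cy': 244.05452119669582, 'R': array([[-0.2569947 , -0.96641219, -0.00110023],
       [-0.94698525,  0.25205536, -0.19921602],
       [ 0.19280211, -0.05015556, -0.97995498]]), 't': array([0.12248417, 0.5443748 , 0.71976609])}
```

View pics/scene0.png

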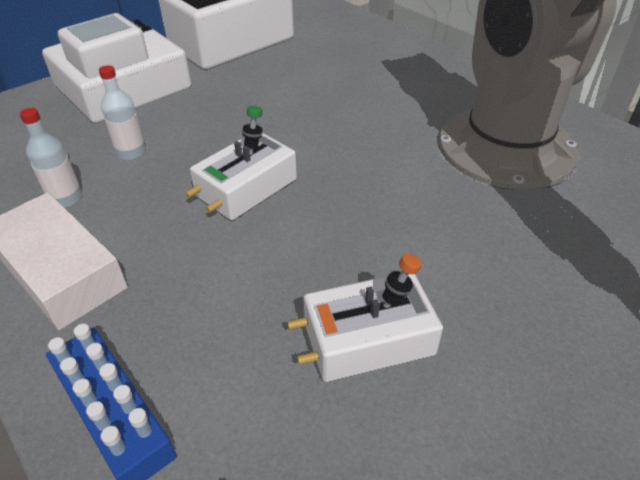

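View pics/top0.png

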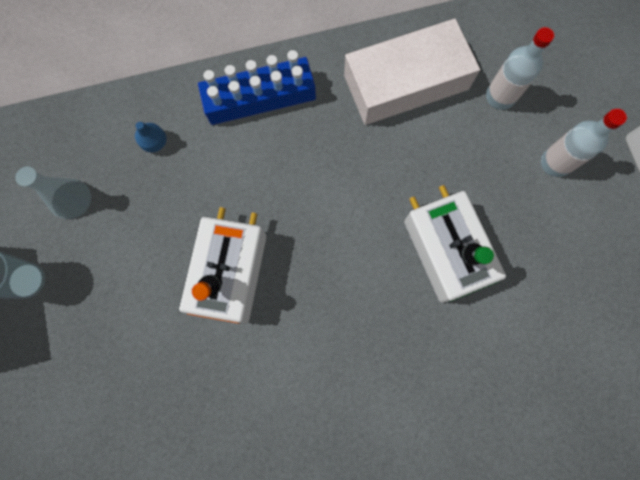

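The scene view shows the green knob at (254,112) and its top strip at (215,173). In the top view they are at (482,255) and (443,210). The orange box is well apart, with its knob at top (201,291).

```bash
cat > h.py <<'E'
import numpy as np,cv2
from cell import *
def ray(c,uv):
    f=240/np.tan(np.radians(c['vfov']/2))
    d=np.array([(uv[0]-c['cx'])/f,(uv[1]-c['cy'])/f,1.])
    R=np.array(c['R']);t=np.array(c['t']);d=R.T@d
    return -R.T@t,d/np.linalg.norm(d)
def plane(c,uv,z):
    o,d=ray(c,uv);return o+d*(z-o[2])/d[2]
def proj(c,X):
    f=240/np.tan(np.radians(c['vfov']/2))
    p=np.array(c['R'])@X+c['t'];return p[:2]/p[2]*f+[c['cx'],c['cy']]
def tri(*rs):
    A=0;b=0
    for o,d in rs:
        P=np.eye(3)-np.outer(d,d);A=A+P;b=b+P@o
    X=np.linalg.solve(A,b)
    return X,[np.linalg.norm((np.eye(3)-np.outer(d,d))@(X-o)) for o,d in rs]
def blobs(im,lo,hi,amin=15):
    m=cv2.inRange(cv2.cvtColor(im,cv2.COLOR_BGR2HSV),np.array(lo),np.array(hi))
    n,_,st,ce=cv2.connectedComponentsWithStats(m)
    return [(st[i,4],ce[i].round(1),st[i,:4]) for i in range(1,n) if st[i,4]>=amin]
G=((45,90,40),(85,255,255))
E
python3 - <<'E'
from h import *
B={}
for n in('scene','top'):
    im=cv2.imread(f'pics/{n}0.png'); B[n]=blobs(im,*G); print(n,B[n])
    x,y=(225,150) if n=='scene' else (455,240)
    cr=im[y-65:y+75,x-75:x+95] ; cv2.imwrite(f'pics/c_{n}.png',cv2.resize(cr,None,fx=4.5,fy=4.2,interpolation=cv2.INTER_CUBIC))
E
```

```text
scene [(np.int32(151), array([253.8, 111.4]), array([247, 106,  15,  12], dtype=int32)), (np.int32(127), array([215.8, 172.9]), array([205, 166,  22,  14], dtype=int32))]
top [(np.int32(229), array([442.6, 210. ]), array([429, 202,  28,  16], dtype=int32)), (np.int32(287), array([483. , 254.8]), array([473, 246,  21,  18], dtype=int32))]
```

```bash
python3 - <<'E'
from h import *
cs,ct=camera_info('scene'),camera_info('top')
K,r1=tri(ray(cs,(253.8,111.4)),ray(ct,(483,254.8)))
S,r2=tri(ray(cs,(215.8,172.9)),ray(ct,(442.6,210)))
print('knob',K,r1,'strip',S,r2)
print(plane(cs,(215.8,172.9),.075),plane(ct,(442.6,210),.075))
E
```

```text
knob [ 0.45953131 -0.24336042  0.15579122] [np.float64(0.00035865291171663903), np.float64(0.0003586529117165658)] strip [ 0.55963383 -0.23204804  0.07623878] [np.float64(0.0007266271207506278), np.float64(0.0007266271207505572)]
[ 0.55855361 -0.23275905  0.075     ] [ 0.56043883 -0.23301843  0.075     ]
```

View pics/c_top.png

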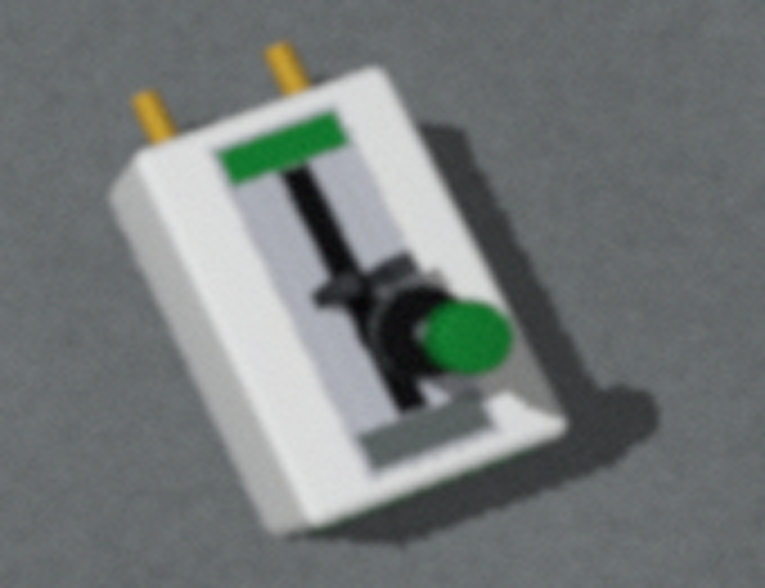

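View pics/c_scene.png

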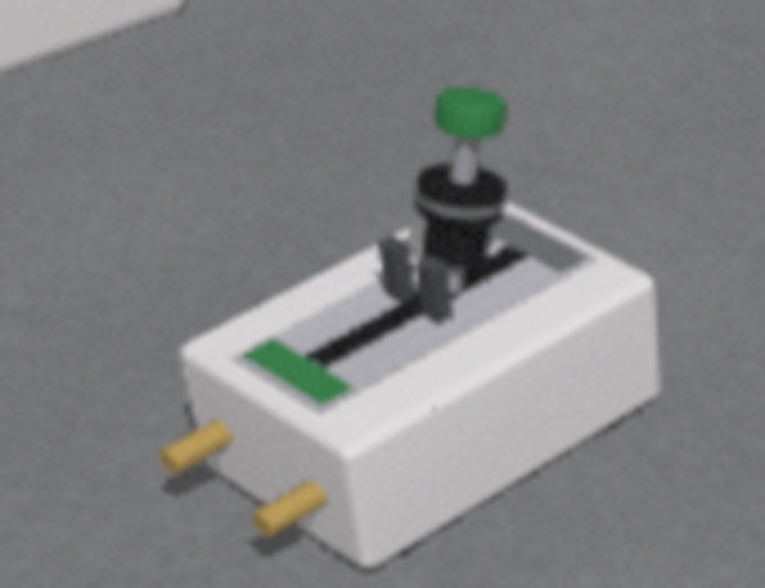

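```bash
python3 - <<'E'
from h import *
cs,ct=camera_info('scene'),camera_info('top')
P=[plane(ct,(380+u/4.5,175+v/4.2),.075) for u,v in((140,150),(380,68),(565,428),(308,528))]
P=np.array(P);print(P,P.mean(0))
e=lambda a:np.arctan2(a[1],a[0])
print('yaws',e(P[0]-P[3]),e(P[1]-P[2]),'len',np.linalg.norm(P[0]-P[3]),np.linalg.norm(P[1]-P[2]),np.linalg.norm(P[0]-P[1]),np.linalg.norm(P[2]-P[3]))
Q=[plane(cs,(150+u/4.5,85+v/4.2),.075) for u,v in((183,352),(348,455),(655,282))];Q=np.array(Q);print('scene',Q,e(Q[2]-Q[1]),(Q[0]+Q[2])/2)
# slot ends
a=[plane(ct,(380+u/4.5,175+v/4.2),.07) for u,v in((297,170),(410,405))];print('slot',a,e(a[0]-a[1]))
# posts tops
K=np.array([.4595,-.2434,.1558])
for yaw in(.08,.11,.14):
  x=np.array([np.cos(yaw),np.sin(yaw),0])
  c=P.mean(0); print(yaw,(K-c)@x,(K-c)@np.array([-x[1],x[0],0]),np.arcsin(((K-c)@x)/.151))
E
```

```text
[[ 0.57346853 -0.1790101   0.075     ]
 [ 0.58349748 -0.28123793  0.075     ]
 [ 0.41986811 -0.30038451  0.075     ]
 [ 0.40644463 -0.19357824  0.075     ]] [ 0.49581969 -0.2385527   0.075     ]
yaws 0.08700168974678653 0.11648219396862819 len 0.1676580334568499 0.1647457548608995 0.10271858549323146 0.10764649863033784
scene [[ 0.58645453 -0.2727088   0.075     ]
 [ 0.57436696 -0.17137165  0.075     ]
 [ 0.411746   -0.18890149  0.075     ]] -3.034211546592765 [ 0.49910027 -0.23080515  0.075     ]
slot [array([ 0.55034419, -0.23742839,  0.07      ]), array([ 0.44418103, -0.24835778,  0.07      ])] 0.10258759366515845
0.08 -0.036590898561112216 -0.0019293246203107737 -0.24476035733351112
0.11 -0.0366323049487047 -0.000830894184145047 -0.2450430057194809
0.14 -0.03664074473444976 0.00026828400070273635 -0.245100619856265
```

```bash
cat >> h.py <<'E'
from scipy.spatial.transform import Rotation as Ro
def Rgoal(yaw,cur):
    # tool x down, tool y along +-box y; choose nearer to cur
    best=None
    for s in(1,-1):
        x=np.array([0,0,-1.]);y=s*np.array([-np.sin(yaw),np.cos(yaw),0]);M=Ro.from_matrix(np.c_[x,y,np.cross(x,y)])
        a=(cur.inv()*M)
        if best is None or a.magnitude()<best[0].magnitude(): best=(a,M)
    return best
E
python3 - <<'E'
from h import *
ct=camera_info('top')
print(proj(ct,np.array([.266,.62,.2])))
im=cv2.imread('pics/top0.png');print(blobs(im,(3,150,90),(15,255,255)))
print('orange',plane(ct,(201,291),.155))
for uv in((25,177),(22,280),(70,200),(145,130)): print(uv,plane(ct,uv,.2),plane(ct,uv,0))
s=read_state();c=Ro.from_quat(s['eef_rot']);print(c.as_matrix())
a,M=Rgoal(.107,c);print(np.degrees(a.as_rotvec()))
for T in((.33,.55,.36),(.46,.2,.36),(.469,-.242,.25)): print(T,c.inv().apply(np.array(T)-s['tool_pos']))
E
```

```text
[-108.50156004  570.72983664]
[(np.int32(222), array([227.9, 231.5]), array([214, 226,  28,  12], dtype=int32)), (np.int32(251), array([200.7, 290.8]), array([192, 282,  18,  19], dtype=int32))]
orange [0.51687143 0.18675438 0.155     ]
(25, 177) [0.74324733 0.39449988 0.2       ] [0.85239065 0.51739575 0.        ]
(22, 280) [0.59006069 0.41756251 0.2       ] [0.64929969 0.54797161 0.        ]
(70, 200) [0.69040884 0.33479114 0.2       ] [0.78233872 0.43823542 0.        ]
(145, 130) [0.77174878 0.2084004  0.2       ] [8.90177154e-01 2.70669780e-01 1.11022302e-16]
[[-3.69842229e-04  3.93845717e-01  9.19176487e-01]
 [-1.05303242e-03  9.19175887e-01 -3.93845883e-01]
 [-9.99999377e-01 -1.11358348e-03  7.47822511e-05]]
[-2.93246620e+01 -1.21369695e-02  6.35012222e-02]
(0.33, 0.55, 0.36) [-0.15505512 -0.03927076  0.08669628]
(0.46, 0.2, 0.36) [-0.15473464 -0.30978238  0.34403528]
(0.469, -0.242, 0.25) [-0.0442726  -0.71239101  0.52637952]
```

```bash
python3 -m inch '[-0.17,0,0,0,0,0,1, -0.17,0,0,0,0,0,1, -0.17,0,0,0,0,0,1, -0.17,0,0,0,0,0,1, -0.17,-0.1,0.1,-5,0,0,1, -0.17,-0.1,0.1,-10,0,0,1, -0.17,-0.1,0.1,-15,0,0,1, -0.17,-0.31,0.34,-20,0,0,1, -0.17,-0.31,0.34,-25,0,0,1, -0.17,-0.31,0.34,-29.3,0,0,1, -0.17,-0.31,0.34,-29.3,0,0,1, -0.17,-0.31,0.34,-29.3,0,0,1, -0.17,-0.31,0.34,-29.3,0,0,1, -0.17,-0.31,0.34,-29.3,0,0,1, -0.17,-0.31,0.34,-29.3,0,0,1, -0.17,-0.31,0.34,-29.3,0,0,1, -0.17,-0.31,0.34,-29.3,0,0,1]'
python3 - <<'E'
from h import *
s=read_state();c=Ro.from_quat(s['eef_rot'])
a,M=Rgoal(.107,c);print(np.degrees(a.as_rotvec()))
for T in((.469,-.242,.30),): print(T,c.inv().apply(np.array(T)-s['tool_pos']))
E
```

```text
time: 1.52
tool_pos: [0.4571, 0.1991, 0.3756]
eef_rot: [-0.036, 0.706, 0.036, 0.706]
contact_force: [0.3, 0.4, -0.2]
gripper_width: 0.0942
[-0.28147845  0.00819273 -0.00738786]
(0.469, -0.242, 0.3) [ 0.07552041 -0.4400774  -0.03309176]
```

```bash
python3 -m inch '[0,-0.44,-0.033,0,0,0,1, 0,-0.44,-0.033,0,0,0,1, 0,-0.44,-0.033,0,0,0,1, 0,-0.44,-0.033,0,0,0,1, 0,-0.44,-0.033,0,0,0,1, 0,-0.44,-0.033,0,0,0,1, 0,-0.44,-0.033,0,0,0,1, 0,-0.44,-0.033,0,0,0,1, 0,-0.44,-0.033,0,0,0,1, 0.075,-0.44,-0.033,0,0,0,1, 0.075,-0.44,-0.033,0,0,0,1, 0.075,-0.44,-0.033,0,0,0,1, 0.075,-0.44,-0.033,0,0,0,1, 0.075,-0.44,-0.033,0,0,0,1, 0.075,-0.44,-0.033,0,0,0,1]'
python3 - <<'E'
from h import *
s=read_state();c=camera_info('wrist');im=get_image('wrist');cv2.imwrite('pics/w1.png',im)
print(s['tool_pos'],c,blobs(im,*G))
E
```

```text
time: 2.77
tool_pos: [0.4711, -0.2381, 0.3011]
eef_rot: [-0.038, 0.706, 0.038, 0.706]
contact_force: [0.3, 0.5, -0.1]
gripper_width: 0.094
[ 0.47111977 -0.2380557   0.30114045] {'vfov': 58.57006833687948, 'cx': 319.529518893639, 'cy': 232.5400609564001, 'R': array([[-0.1097905 ,  0.99395389, -0.00130729],
       [ 0.9646954 ,  0.10687525,  0.24070828],
       [ 0.23939265,  0.02516634, -0.97059663]]), 't': array([ 0.29080237, -0.47678682,  0.37481916])} [(np.int32(176), array([313.1, 135.4]), array([268, 134,  93,   3], dtype=int32)), (np.int32(1063), array([313.5, 202.7]), array([295, 185,  38,  37], dtype=int32)), (np.int32(744), array([315.7, 289. ]), array([291, 282,  50,  15], dtype=int32))]
```

View pics/w1.png

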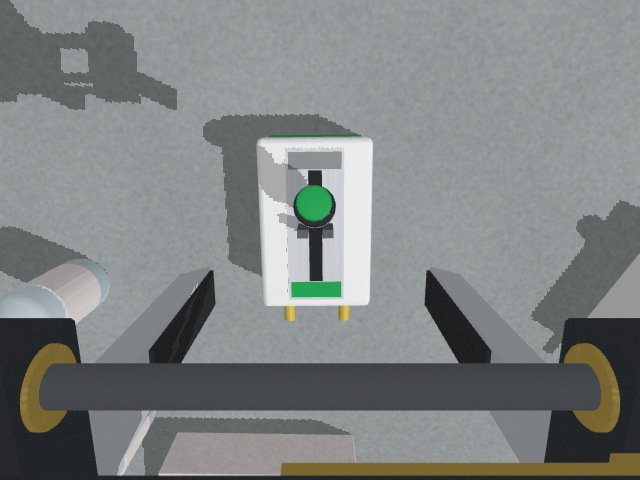

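The wrist view shows the green knob at (313.5,202.7), the strip at (315.7,289) and the slot nearly parallel to image columns, so the yaw is good. There is a bottle at lower left, which I will check for clearance.

```bash
python3 - <<'E'
from h import *
cs,ct,cw=camera_info('scene'),camera_info('top'),camera_info('wrist')
K=tri(ray(cs,(253.8,111.4)),ray(ct,(483,254.8)),ray(cw,(313.5,202.7)))
print('knob',K)
S=plane(cw,(315.7,289),.075);print('strip wrist',S)
# box corners in wrist
im=cv2.imread('pics/w1.png');g=im.min(2)
m=(g>195).astype(np.uint8);m[:125]=0;m[310:]=0;m[:,:245]=0;m[:,385:]=0
p=cv2.findNonZero(m);r=cv2.minAreaRect(p);print(r,cv2.boundingRect(p))
B=cv2.boxPoints(r);W=np.array([plane(cw,b,.075) for b in B]);print(W.round(4),W.mean(0))
# slot dark line
a,b=plane(cw,(315,172),.072),plane(cw,(316,281),.072);print('slot',a,b,np.arctan2(*(b-a)[1::-1]))
# bottles
for n,uvs in (('bottle1',((67,610-540+0),)),):pass
print('bottle', tri(ray(cs,(108,73)),ray(ct,(614,118))),tri(ray(cs,(30,116)),ray(ct,(543,37))))
E
```

```text
knob (array([ 0.45924493, -0.24508357,  0.15436987]), [np.float64(0.0010374284209826686), np.float64(0.0010611182567765273), np.float64(0.0012283271607119494)])
strip wrist [ 0.56073611 -0.23437644  0.075     ]
((315.5, 222.0), (166.0, 113.0), 90.0) (259, 139, 114, 167)
[[ 0.4199 -0.3023  0.075 ]
 [ 0.4084 -0.1987  0.075 ]
 [ 0.5716 -0.1757  0.075 ]
 [ 0.5843 -0.2898  0.075 ]] [ 0.49604296 -0.24161045  0.075     ]
slot [ 0.44461439 -0.24769128  0.072     ] [ 0.55333122 -0.23490659  0.072     ] 0.11705861193519587
bottle (array([ 0.61059536, -0.50258144,  0.18081187]), [np.float64(0.0023825253525011996), np.float64(0.0023825253525014216)]) (array([ 0.77559727, -0.44590949,  0.18133235]), [np.float64(0.0014725776113727205), np.float64(0.0014725776113726958)])
```

```bash
python3 -m inch '[0.1,-0.005,-0.003,0,0,0,1, 0.1,-0.005,-0.003,0,0,0,1, 0.1,-0.005,-0.003,0,0,0,1, 0.1,-0.005,-0.003,0,0,0,1, 0.1,-0.005,-0.003,0,0,0,1, 0.1,-0.005,-0.003,0,0,0,1]'
python3 - <<'E'
from h import *
s=read_state();c=Ro.from_quat(s['eef_rot'])
a,M=Rgoal(.109,c);print(np.degrees(a.as_rotvec()))
for T in((.4685,-.2433,.101),): print(T,c.inv().apply(np.array(T)-s['tool_pos']))
E
```

```text
time: 3.32
tool_pos: [0.4691, -0.2446, 0.2024]
eef_rot: [-0.038, 0.705, 0.038, 0.707]
contact_force: [0.7, 0.3, 0.4]
gripper_width: 0.0943
[-0.08627055  0.1351295   0.03051385]
(0.4685, -0.2433, 0.101) [ 0.10140574  0.00139122 -0.00067414]
```

```bash
python3 -m inch '[0.1015,0.001,-0.001,0,0,0,1, 0.1015,0.001,-0.001,0,0,0,1, 0.1015,0.001,-0.001,0,0,0,1, 0.1015,0.001,-0.001,0,0,0,1, 0.1015,0.001,-0.001,0,0,0,1]'
python3 - <<'E'
from h import *
print(read_state()['tool_pos'])
for n in('scene','wrist'):
    im=get_image(n);
    if n=='scene': im=cv2.resize(im[60:220,140:350],None,fx=3.5,fy=3.5)
    cv2.imwrite(f'pics/{n}2.png',im)
E
```

```text
time: 3.73
tool_pos: [0.4675, -0.2441, 0.1004]
eef_rot: [-0.038, 0.706, 0.038, 0.706]
contact_force: [0.4, -0.4, 0.8]
gripper_width: 0.0936
[ 0.46753871 -0.244057    0.1003773 ]
```

View pics/scene2.png

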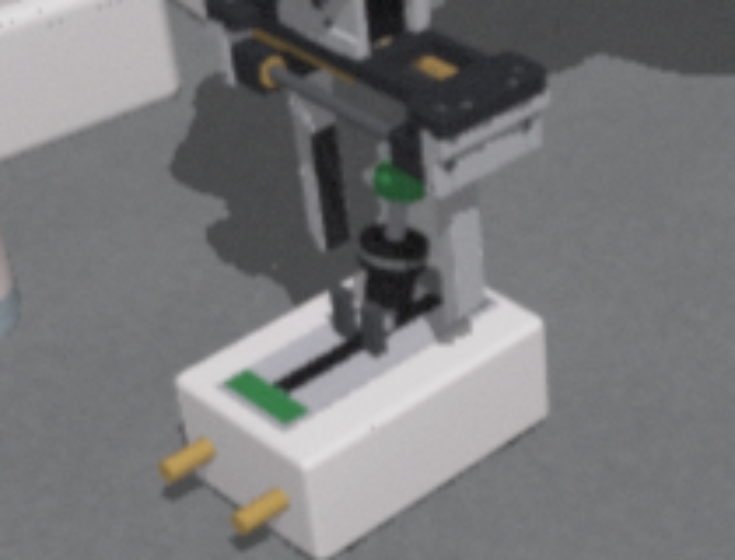

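View pics/wrist2.png

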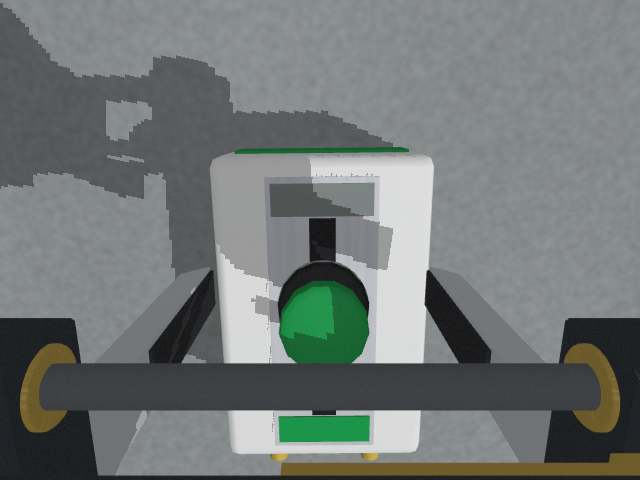

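Both fingers flank the flange with the knob centred between them (wrist view, about (324,322)). I'll close the gripper.

```bash
python3 -m inch '[0,0,0,0,0,0,0, 0,0,0,0,0,0,0, 0,0,0,0,0,0,0, 0,0,0,0,0,0,0, 0,0,0,0,0,0,0, 0,0,0,0,0,0,0, 0,0,0,0,0,0,0, 0,0,0,0,0,0,0]'
python3 - <<'E'
from h import *
im=get_image('wrist');cv2.imwrite('pics/w3.png',im)
s=read_state();print(s['tool_pos'],s['contact_force'],s['gripper_width'],blobs(im,*G))
cw=camera_info('wrist')
x=np.array([np.cos(.108),np.sin(.108),0])
for th in(-.3,-.26,-.22): print(th,proj(cw,np.array([.496,-.2403,.01])+.158*(np.sin(th)*x+[0,0,np.cos(th)])))
E
```

```text
time: 4.5
tool_pos: [0.4666, -0.2439, 0.0989]
eef_rot: [-0.038, 0.706, 0.038, 0.706]
contact_force: [0.2, 0.2, -0.5]
gripper_width: 0.0442
[ 0.46661762 -0.24389115  0.09893422] [0.1582826  0.36111347 0.05669005] 0.04005495409810874 [(np.int32(876), array([320. , 153.1]), array([233, 150, 175,   7], dtype=int32)), (np.int32(5853), array([321.7, 327.6]), array([277, 286,  91,  77], dtype=int32)), (np.int32(2341), array([323.2, 433.6]), array([277, 421,  92,  27], dtype=int32))]
-0.3 [327.70024343 311.33338327]
-0.26 [327.70366067 333.13711358]
-0.22 [327.69161699 354.79080506]
```

View pics/w3.png

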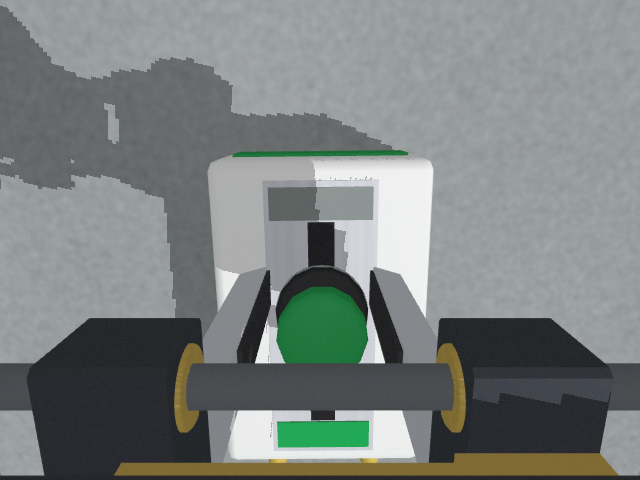

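The fingers are still closing at 40 mm opening and are centred on the collar. I'll continue, trimming the height by 1.5 mm.

```bash
python3 -m inch '[-0.0015,0,0.001,0,0,0,0.1, -0.0015,0,0.001,0,0,0,0.1, -0.0015,0,0.001,0,0,0,0.1, -0.0015,0,0.001,0,0,0,0.1, -0.0015,0,0.001,0,0,0,0.1]'
```

```text
time: 4.97
tool_pos: [0.4674, -0.2434, 0.1003]
eef_rot: [-0.038, 0.706, 0.038, 0.706]
contact_force: [-1.8, 5.2, -4.1]
gripper_width: 0.0353
```

```bash
python3 -m inch '[-0.004,0,-0.001,0,0,0,0.1, -0.008,0,-0.002,0,0,0,0.1, -0.012,0,-0.003,0,0,0,0.1, -0.0155,0,-0.004,0,0,0,0.1, -0.0155,0,-0.004,0,0,0,0.1, -0.0155,0,-0.004,0,0,0,0.1]'
python3 - <<'E'
from h import *
im=get_image('wrist');cv2.imwrite('pics/w4.png',im)
im=get_image('scene');cv2.imwrite('pics/s4.png',cv2.resize(im[60:220,140:350],None,fx=3.5,fy=3.5))
s=read_state();print(s['tool_pos'],s['contact_force'],s['gripper_width'])
E
```

```text
time: 5.47
tool_pos: [0.4635, -0.2439, 0.1164]
eef_rot: [-0.037, 0.706, 0.038, 0.706]
contact_force: [-1.1, 5.1, -4.6]
gripper_width: 0.0353
[ 0.46352015 -0.24385465  0.11623227] [-0.41918191  5.7659974  -5.24864899] 0.035581751216937275
```

View pics/s4.png

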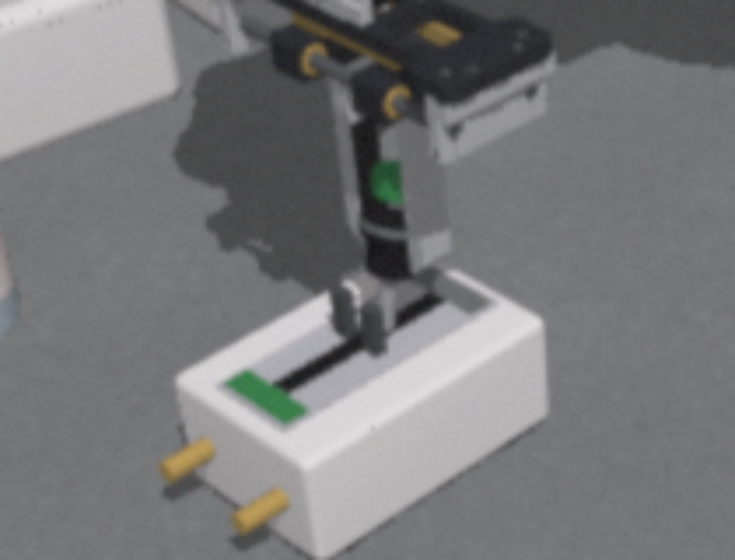

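The collar is lifted, with bare rod visible below the skirt in the scene view at about (390,300). Next I swing it along a 129 mm arc.

```bash
python3 -m inch '[-0.0008,0,0.0035,0,0,0,0.1, -0.0016,0,0.0068,0,0,0,0.1, -0.0026,0,0.0132,0,0,0,0.1, -0.0035,0,0.0196,0,0,0,0.1, -0.0039,0,0.026,0,0,0,0.1, -0.0041,0,0.0324,0,0,0,0.1, -0.0039,0,0.0389,0,0,0,0.1, -0.0035,0,0.0453,0,0,0,0.1, -0.0026,0,0.0517,0,0,0,0.1, -0.0016,0,0.0581,0,0,0,0.1, 0,0,0.0643,0,0,0,0.1, 0.0016,0,0.0705,0,0,0,0.1, 0.0037,0,0.0767,0,0,0,0.1, 0.0037,0,0.0767,0,0,0,0.1, 0.0037,0,0.0767,0,0,0,0.1]'
python3 - <<'E'
from h import *
im=get_image('wrist');cv2.imwrite('pics/w5.png',im)
im=get_image('scene');cv2.imwrite('pics/s5.png',cv2.resize(im[60:220,140:350],None,fx=3.5,fy=3.5))
s=read_state();print(s['tool_pos'],s['contact_force'],s['gripper_width'])
d=s['tool_pos']+np.array([-.496,.2403,.0088]);b=d[0]*np.cos(.108)+d[1]*np.sin(.108);print(np.arctan2(b,d[2]),np.hypot(b,d[2]))
E
```

```text
time: 6.82
tool_pos: [0.5397, -0.2349, 0.112]
eef_rot: [-0.037, 0.707, 0.038, 0.706]
contact_force: [-2.3, 7.9, -4.7]
gripper_width: 0.0353
[ 0.53954696 -0.23491701  0.11211771] [-2.91446915  7.83221911 -3.88121236] 0.0351538484881127
0.3480651873122458 0.12863115731344985
```

View pics/s5.png

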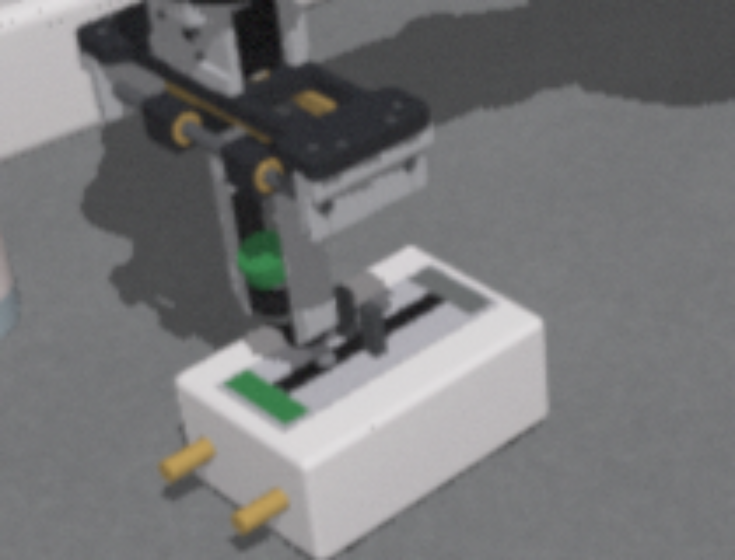

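View pics/w5.png

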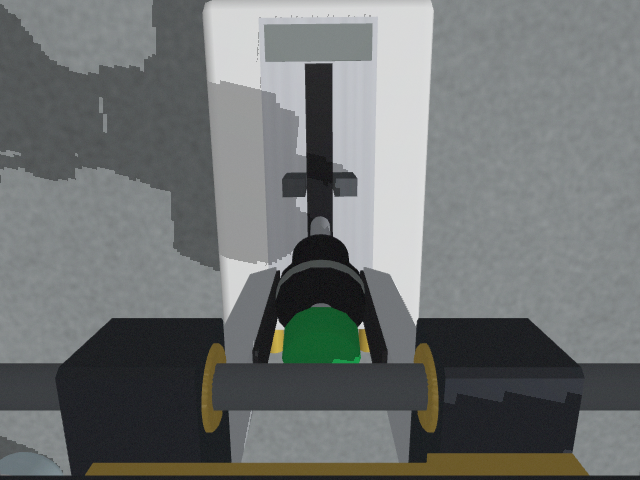

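The lever is past the gate and leaning to the far end, at about 0.348 rad. I'll nudge it to the stop, lower the collar along the lever, then open.

```bash
python3 -m inch '[0.001,0,0.002,0,0,0,0.1, 0.001,0,0.002,0,0,0,0.1, 0.005,0,0.0006,0,0,0,0.1, 0.009,0,-0.001,0,0,0,0.1, 0.013,0,-0.0025,0,0,0,0.1, 0.015,0,-0.003,0,0,0,0.1, 0.015,0,-0.003,0,0,0,0.1, 0.015,0,-0.003,0,0,0,0.1]'
python3 -m inch '[0,0,0,0,0,0,1, 0,0,0,0,0,0,1, 0,0,0,0,0,0,1, 0,0,0,0,0,0,1, 0,0,0,0,0,0,1, 0,0,0,0,0,0,1, 0,0,0,0,0,0,1, 0,0,0,0,0,0,1, 0,0,0,0,0,0,1, 0,0,0,0,0,0,1, 0,0,0,0,0,0,1, 0,0,0,0,0,0,1]'
python3 - <<'E'
from h import *
im=get_image('wrist');cv2.imwrite('pics/w6.png',im)
E
```

```text
time: 7.58
tool_pos: [0.5376, -0.2353, 0.0981]
eef_rot: [-0.037, 0.706, 0.038, 0.706]
contact_force: [-0.9, 10.4, 6.6]
gripper_width: 0.0355
time: 8.58
tool_pos: [0.537, -0.2364, 0.0973]
eef_rot: [-0.038, 0.706, 0.038, 0.706]
contact_force: [-0.5, -0.7, -0.9]
gripper_width: 0.0943
```

View pics/w6.png

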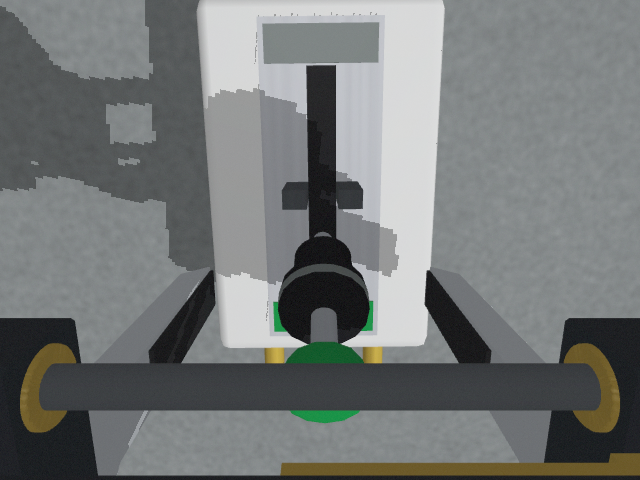

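The fingers are clear, the collar has dropped away from the knob, and the lever leans over the green strip. I'll retreat straight up and check.

```bash
python3 -m inch '[-0.03,0,0,0,0,0,1, -0.06,0,0,0,0,0,1, -0.2,0,0,0,0,0,1, -0.2,0,0,0,0,0,1, -0.2,0,0,0,0,0,1, -0.2,0,-0.06,0,0,0,1, -0.2,0,-0.06,0,0,0,1, -0.2,0,-0.06,0,0,0,1, -0.2,0,-0.06,0,0,0,1, -0.2,0,-0.06,0,0,0,1]'
python3 - <<'E'
from h import *
cw=camera_info('wrist');im=get_image('wrist');cv2.imwrite('pics/w7.png',im[60:360,120:520].repeat(2,0).repeat(2,1));print('w',blobs(im,*G))
cs=camera_info('scene');im2=get_image('scene');cv2.imwrite('pics/s7.png',cv2.resize(im2[60:220,140:350],None,fx=3.5,fy=3.5));print('s',blobs(im2,*G))
im3=get_image('top');print('orange',blobs(im3,(3,150,90),(15,255,255)))
x=np.array([np.cos(.108),np.sin(.108),0]);H=np.array([.496,-.2403,.01])
for th in(.26,.31,.36):
  u=np.sin(th)*x+np.array([0,0,np.cos(th)]);print(th,proj(cw,H+.151*u),proj(cs,H+.151*u),'flange l=0,16mm',proj(cs,H+.113*u),proj(cs,H+.129*u))
E
```

```text
time: 9.47
tool_pos: [0.4778, -0.2422, 0.2973]
eef_rot: [-0.038, 0.706, 0.038, 0.706]
contact_force: [-0.1, 0.8, -0.2]
gripper_width: 0.094
w [(np.int32(135), array([321.5, 128.9]), array([273, 128,  93,   3], dtype=int32)), (np.int32(1177), array([320.5, 300.9]), array([296, 277,  50,  45], dtype=int32))]
s [(np.int32(199), array([214.5, 135.2]), array([207, 128,  16,  16], dtype=int32)), (np.int32(127), array([215.8, 172.9]), array([205, 166,  22,  14], dtype=int32))]
orange [(np.int32(222), array([227.8, 231.5]), array([214, 226,  28,  12], dtype=int32)), (np.int32(253), array([200.7, 290.8]), array([192, 282,  18,  19], dtype=int32))]
0.26 [322.15913474 290.51185692] [219.99755816 128.46351248] flange l=0,16mm [227.16776342 144.01615508] [224.20511808 137.58998421]
0.31 [322.12333969 297.98066652] [216.83121908 131.27159327] flange l=0,16mm [224.88742863 146.0759627 ] [221.55996746 139.96130492]
0.36 [322.08656146 304.97527711] [213.73381295 134.24431329] flange l=0,16mm [222.65785226 148.24895121] [218.97316448 142.46651163]
```

View pics/s7.png

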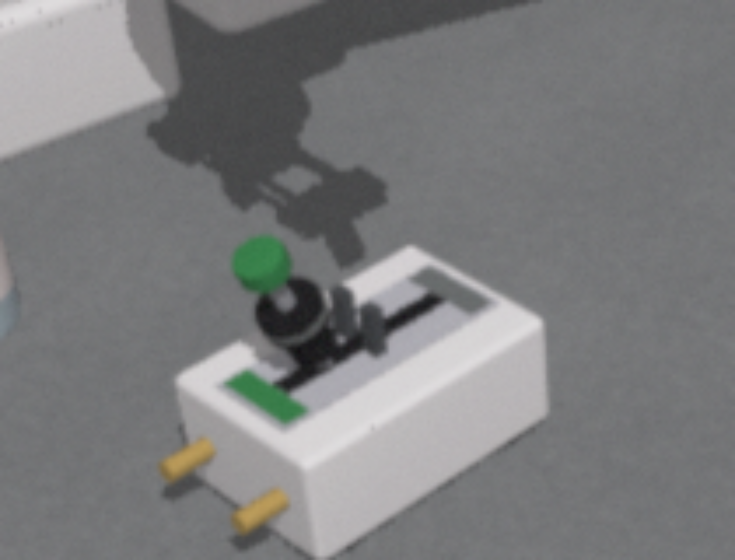

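View pics/w7.png

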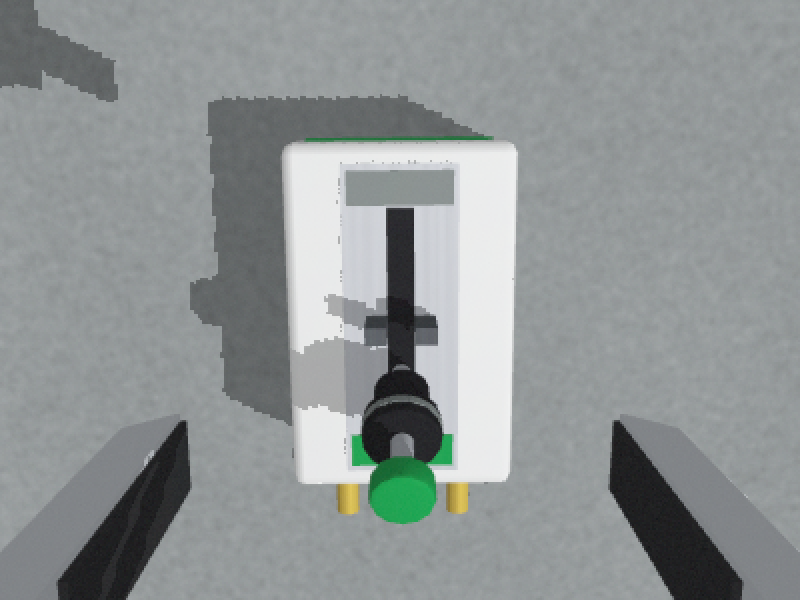

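The knob at scene (214.5,135.2) matches 0.36 rad. The flange at about (223,150) matches the collar-down prediction of (222.7,148.2), whereas 16 mm up would be (219,142.5). The orange knob has not shifted. I'll hand the job in.

```bash
python3 -c "
from cell import *
print(finish_job())"
```

```text
the job is handed in; nothing more can be done
None
```

I gripped the green lever's collar and lifted it about 16 mm while the lever was still before the gate (about -0.25 rad). I then swung the lever past the gate to the far stop, lowered the collar, let go and backed off. The job was handed in at about 9.6 s of the 35 s allowed; the hand-in gave no verdict.

- **Lever:** the knob sits where a lever angle of about 0.36 rad would put it in the scene view. The wrist view alone reads slightly lower, about 0.33, still well above the 0.26 needed.
- **Collar:** the flange is within about 2 pixels of where a fully lowered collar should appear, and bare rod is visible between it and the knob.
- **Orange lever:** its knob and strip stayed within 0.1 pixel of their starting positions in the top view. I did not check its collar separately.
- **Robot:** at the end it was clear of everything, with the fingertips about 0.30 m above the bench and contact force below 1 N. The highest reading I saw during the work was about 12 N.

No check failed. The only disagreements were the wrist-view lever angle above and small ones of a few millimetres between camera views and between commanded and measured arm positions. I corrected for the arm offsets before gripping.

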